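# Swap which fittings tray is out

### The job

Only one fittings tray should stand out at a time: with the fingertips, push the yellow tray fully home, then hook a fingertip behind the red tray's raised front lip and draw that tray out to its stop. Go gently and do not grip or lift anything: what stands in the trays must stay standing in them, and the blue tray and everything else on the bench is left as it is.

Things in the scene. Friction and masses are not known exactly. Their poses are not given: they have to be found in the camera images.
- red_tray (a joint): How far the red tray is drawn out of its housing, in m: 0 fully home, 0.100 at its outer stop. It starts shut or up to 10 mm ajar. It slides stiffly (about 2 N plus a little damping), level, and stays where it is left; both ends are hard stops, not to be forced. The housing is fixed to the table.
- red_lip (a point): Mid top edge of the red tray's raised front lip, half-way through its thickness, 50 mm above the table; moves with the tray. Its x points into the housing (draw out along -x, push home along +x), y along the lip, z up. Lip: upright plate 112 (y) x 8 (x) x 40 mm tall. Behind it (+x) an empty open bay for the fingertip, 55 mm long, 104 wide, floor 34 mm below the lip's top; then a 16 mm high divider.
- red_unit: Fixed plywood housing of the red tray, 180 x 130 x 62 mm with a clear roof; origin under its centre, x points away from the robot side, the tray comes out along -x. Roof and sides begin 20 to 30 mm in front (-x) of the origin. With the tray home its lip point is at x -81 mm. Behind the divider the tray has a 99 mm long compartment (63 to 163 mm behind the lip point), where things stand.
- yellow_tray (a joint): How far the yellow tray is drawn out of its housing, in m: 0 fully home, 0.100 at its outer stop. It starts part-way out, 50 to 90 mm. It slides stiffly (about 2 N plus a little damping), level, and stays where it is left; both ends are hard stops, not to be forced. The housing is fixed to the table.
- yellow_lip (a point): Mid top edge of the yellow tray's raised front lip, half-way through its thickness, 50 mm above the table; moves with the tray. Its x points into the housing (draw out along -x, push home along +x), y along the lip, z up. Lip: upright plate 112 (y) x 8 (x) x 40 mm tall. Behind it (+x) an empty open bay for the fingertip, 55 mm long, 104 wide, floor 34 mm below the lip's top; then a 16 mm high divider.
- yellow_unit: Fixed plywood housing of the yellow tray, 180 x 130 x 62 mm with a clear roof; origin under its centre, x points away from the robot side, the tray comes out along -x. Roof and sides begin 20 to 30 mm in front (-x) of the origin. With the tray home its lip point is at x -81 mm. Behind the divider the tray has a 99 mm long compartment (63 to 163 mm behind the lip point), where things stand.
- blue_tray (a joint): How far the blue tray is drawn out of its housing, in m: 0 fully home, 0.100 at its outer stop. It starts shut. It slides stiffly (about 2 N plus a little damping), level, and stays where it is left; both ends are hard stops, not to be forced. The housing is fixed to the table.
- blue_lip (a point): Mid top edge of the blue tray's raised front lip, half-way through its thickness, 50 mm above the table; moves with the tray. Its x points into the housing (draw out along -x, push home along +x), y along the lip, z up. Lip: upright plate 112 (y) x 8 (x) x 40 mm tall. Behind it (+x) an empty open bay for the fingertip, 55 mm long, 104 wide, floor 34 mm below the lip's top; then a 16 mm high divider.
- blue_unit: Fixed plywood housing of the blue tray, 180 x 130 x 62 mm with a clear roof; origin under its centre, x points away from the robot side, the tray comes out along -x. Roof and sides begin 20 to 30 mm in front (-x) of the origin. With the tray home its lip point is at x -81 mm. Behind the divider the tray has a 99 mm long compartment (63 to 163 mm behind the lip point), where things stand.
- nozzle_a_mid (a point): Steel heat-gun nozzle, 28 mm in diameter at the foot, 34 mm tall, standing loose in the red tray's rear compartment; the point is its centre, half-way up, z along its axis.
- nozzle_b_mid (a point): Steel heat-gun nozzle, 28 mm in diameter at the foot, 34 mm tall, standing loose in the red tray's rear compartment; the point is its centre, half-way up, z along its axis.
- pot_mid (a point): Amber screw pot with black cap, 32 mm in diameter, 34 mm tall, standing loose in the yellow tray's rear compartment; the point is its centre, half-way up, z along its axis.
- plug_mid (a point): Wooden plug, 32 mm in diameter, 30 mm tall, standing loose in the blue tray's rear compartment; the point is its centre, half-way up, z along its axis.
- jar_mid (a point): Glass jar with brass lid, 46 mm in diameter, 52 mm tall, standing on the rear of the blue tray's housing roof; its centre. Leave alone.
- glue: White glue bottle, 56 mm in diameter, 160 mm tall, standing; origin under its centre. Leave alone.
- tape: Roll of tape lying flat, 90 mm across, 30 mm high; origin under its centre. Leave alone.
- driver: Screwdriver with red handle, 180 mm long, lying on the table nearer the robot than the trays, along its own x. Leave alone.
- offcut_mid (a point): Pale wooden offcut, 70 x 40 x 22 mm, lying on the table nearer the robot than the trays; its centre. Leave alone.
- chisel_mid (a point): Chisel with dark wooden handle, 210 mm long along its x, lying on the table; a point near its middle. Leave alone.
- sander_mid (a point): Cork sanding block with a grey abrasive top, 110 x 62 x 29 mm; its centre. Leave alone.
There are look-alikes about, which are no part of the job. Of the things shaped like the part that bears pot_mid, the amber glass one is meant.

How it is judged:
By the outcome, as a careful person would: the job done as asked, in the order asked, and still so for the second after the job is handed in, with the robot touching nothing.
It also fails if it takes over 48 s, if anything falls off the work surface, if the arm or the gripper's body presses on something with over 40 N, if the wrist force passes 120 N, or if a joint passes its speed limit or range.

### The arm

A 7-joint arm with a two-finger parallel gripper is mounted at the origin on the work surface. World frame = base frame: x ahead of the robot, y to its left, z up, the work surface at z = 0. Lengths are in mm, angles in rad, forces in N, time in s.
With the tool pointing down it reaches from about 400 to 925 mm from the base axis. Payload 4.1 kg.
Tool frame: the origin (TCP) lies at the very end of the fingers, on their centre line; the grasp point (between the pads) lies 19 mm behind it (r.tcp_to_grasp is the distance from the TCP to the grasp point, in mm); z points along the fingers, y is the direction in which the jaws open and shut (so a half turn about z gives the same grasp; the last joint's range is limited). The gripper opens to 85 mm and grips with 20 to 120 N. Pads are 22 mm wide; open, the fingers measure 114 mm over their backs; the gripper's body (76 mm by 85 mm) begins 54 mm behind the grasp point. The pads swing forward as they close: fully open they stand 13 mm farther back than shut.
Start: joints at [1.206, 0.398, 0.045, 1.537, -0.019, 1.207, -0.051], TCP at [170.779, -627.199, 231.347] pointing down, gripper open.
Joint ranges: [-2.82, 2.82], [-0.49, 2.23], [-1.37, 1.46], [0, 2.46], [-1.36, 4.5], [0.23, 2], [-2.94, 2.94]. Speed limits (rad/s): [2.57, 2.57, 3.14, 3.14, 3.14, 3.14, 3.14].

### API

Orientations are given as a unit quaternion [x, y, z, w].
In Python, from plant import r, viewer gives the robot as it stands.
- The arm moves only by the shell command python3 -m creep 'ROWS' [FORCE]. ROWS is a JSON object of lists of equal length, an entry for each row: "claw": the opening, from 0 (shut) to 1 (fully open); "slide": the shift along the tool's x, y, z in mm, a list of three; "roll": the turn about the tool's z in degrees. In form: {"claw": [claw, ...], "slide": [[x, y, z], ...], "roll": [roll, ...]}. A call has exactly 10 rows; each row shifts and turns the commanded pose from where the row before left it, along the tool's axes as they then stand; what a row does not reach is not made up. A row lasts 1/10 s, in which the tool goes at most 50 mm and 8.59 degrees, less where a joint would pass 70% of its speed; a pose out of reach is approached as far as the arm can. A call with a gripper value outside its range is refused whole. The fingers move at their own pace and stop on an object; FORCE is the grip in N (left out, the last holds). Time passes only in rows, so rows that do not move let the fingers close, or fill a call up. It gives the time, the measured TCP pose, the force and the opening at its end, in the units of the state.
- r.state(): the state, without advancing time (a new reading comes with each control period).
- viewer.get_image(name): name is "side" or "top"; returns (picture, depth): 400x640x3 uint8, blue, green, red; 400x640 float32, mm along the optical axis (not along the pixel's ray), 0 where there is no reading.
- viewer.get_calibration(name): a dict with "fx", "fy", "cx", "cy" (pixels), "R" (3x3) and "t" (3): a world point X has camera coordinates R X + t. Camera axes: x right, y down, z forward; pixel columns grow to the right and rows downward; lengths in mm; the calibration is good to about 2 mm. A picture is of the moment at which its call begins. get_calibration takes no time and is no camera call.
- r.sign_off(): hands the job in, once; it reports no verdict.
The state is a dict: "t": time; "joint_positions": joint angles; "dq": joint speeds; "tau": joint torques, N m; "tool_pos": TCP position; "ee_rot": TCP orientation; "force": force on the tool from outside, world axes, zero at the start; "torque": the same for the moment, N m; "gripper_width": finger opening in mm.
Only numpy, scipy, OpenCV 4.12 (cv2) and the standard library are available. Lean on these libraries where they do the work, as an engineer would, in place of code of your own. Each camera call takes 0.05 s, during which the arm holds its last target. There are 200 camera calls.

## Working session

There is one attempt and no reset: what is moved stays moved. The work goes in short steps, Python scripts to look and compute and a shell command to move; the robot and the scene stay as the last step left them, time stands still between calls to the robot, and variables do not carry over. Pictures are saved under pics/ and viewed, about 8 in all and at most 12, crops included, and the job is handed in when it is done.

```bash
ls; mkdir -p pics; python3 - <<'E'
from plant import r, viewer
import cv2, numpy as np
for n in("top","side"):
    p,d=viewer.get_image(n); cv2.imwrite(f"pics/{n}0.png",p); np.save(f"pics/{n}0.npy",d)
    c=viewer.get_calibration(n); print(n,c)
s=r.state(); print(s)
E
```

```text
pics
top {'fx': 401.66022557401726, 'fy': 401.66022557401726, 'cx': 321.71054903210927, 'cy': 194.0726874337949, 'R': array([[ 2.34929937e-02, -9.99714675e-01,  4.31827142e-03],
       [-9.80246055e-01, -2.38835547e-02, -1.96334529e-01],
       [ 1.96381646e-01,  3.79517338e-04, -9.80527463e-01]]), 't': array([ -10.83418022,  572.89531976, 1252.85074453])}
side {'fx': 495.9297064222059, 'fy': 495.9297064222059, 'cx': 330.37196526486287, 'cy': 201.42868702796088, 'R': array([[ 0.94340491, -0.3312384 ,  0.0163795 ],
       [-0.20252432, -0.61451584, -0.76246586],
       [ 0.26262343,  0.71599679, -0.6468211 ]]), 't': array([-513.83024598,  172.19946605, 1245.74195834])}
{'t': 0.1, 'joint_positions': array([ 1.20599941,  0.39910839,  0.04501684,  1.53773026, -0.01874944,
        1.20690987, -0.05068689]), 'dq': array([ 0.0004608 , -0.00308462,  0.00053909, -0.00223638,  0.00054633,
        0.0017163 ,  0.00039664]), 'tau': array([ 3.60020706e-03, -4.76263297e+01,  1.37011416e+00, -2.54948813e+01,
        1.19389532e-02,  5.09629230e-03,  1.55040098e-06]), 'tool_pos': array([ 170.64449595, -626.61859946,  230.3837375 ]), 'ee_rot': array([ 9.91173276e-01,  1.32569920e-01, -1.47750585e-04, -8.54649290e-04]), 'force': array([ 1.07739842, -0.13142604,  0.16040806]), 'torque': array([0.03476725, 0.00943502, 0.02639051]), 'gripper_width': 85.57287561100256}
```

View pics/top0.png

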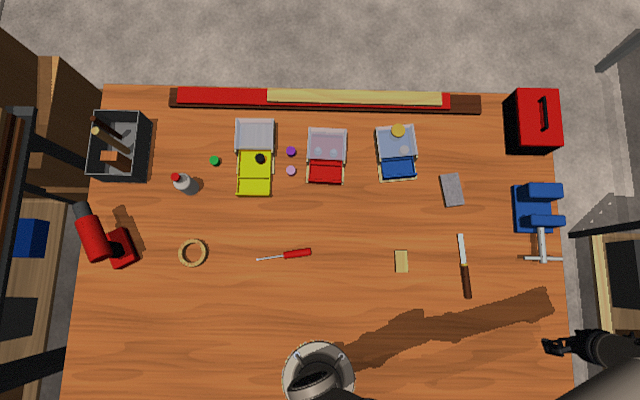

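View pics/side0.png

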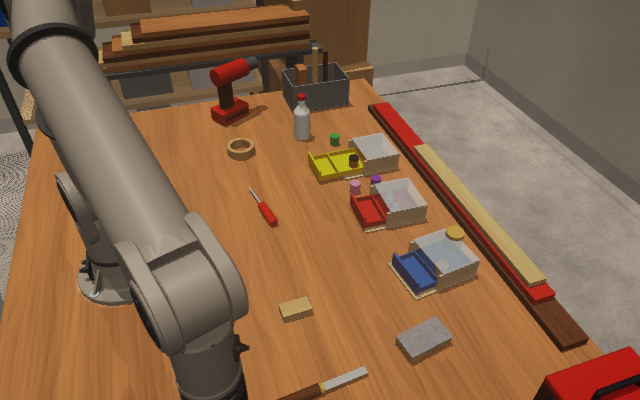

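The top view shows the yellow tray drawn out, with its lip at about (254,194). The red tray is near shut, with its lip at about (325,183), and blue is shut at (400,178). Loose pots stand between yellow and red at (291,152) and (291,171). The side view agrees: yellow at (335,165), red at (368,210).

```bash
cat > h.py <<'E'
import cv2, numpy as np
from plant import r, viewer
HUE={"yellow":(22,38),"red":(0,6),"blue":(105,125)}
def cloud(n,p,d):
    c=viewer.get_calibration(n); v,u=np.mgrid[:400,:640]
    C=np.stack([(u-c["cx"])/c["fx"]*d,(v-c["cy"])/c["fy"]*d,d],-1)
    W=(C-c["t"])@c["R"]; W[d<=0]=np.nan; return W
def ray(n,u,v,z):
    c=viewer.get_calibration(n); o=-c["R"].T@c["t"]
    g=c["R"].T@np.array([(u-c["cx"])/c["fx"],(v-c["cy"])/c["fy"],1]); return o+g*(z-o[2])/g[2]
def mask(p,col):
    h=cv2.cvtColor(p,cv2.COLOR_BGR2HSV); a,b=HUE[col]
    return (h[...,0]>=a)&(h[...,0]<=b)&(h[...,1]>150)&(h[...,2]>60)
E
python3 - <<'E'
from h import *
box={"yellow":(80,330),"red":(-90,80),"blue":(-330,-110)}
for n in("top","side"):
    p=cv2.imread(f"pics/{n}0.png"); d=np.load(f"pics/{n}0.npy"); W=cloud(n,p,d)
    for col,(y0,y1) in box.items():
        m=mask(p,col)&(W[...,0]>480)&(W[...,0]<760)&(W[...,1]>y0)&(W[...,1]<y1)&(W[...,2]<80)
        P=W[m]; L=P[P[:,2]>38]
        print(n,col,len(P),P.min(0).round(),P.max(0).round(), "lip",len(L))
        # front top points: those in the foremost 12mm
        if len(L)>8:
            F=L[L[:,2]>43]; F=F[F[:,0]<np.percentile(F[:,0],50)+8]
            if len(F)<4: F=L
            k=np.polyfit(F[:,1],F[:,0],1); print("   ",F.mean(0).round(1),"y",F[:,1].min().round(),F[:,1].max().round(),"z",F[:,2].max().round(),"slope deg",np.degrees(np.arctan(k[0])).round(1))
    # housings
    for nm,(y0,y1) in box.items():
        m=(W[...,2]>50)&(W[...,2]<72)&(W[...,0]>560)&(W[...,0]<830)&(W[...,1]>y0)&(W[...,1]<y1)&~mask(p,nm)
        P=W[m]
        if len(P)>5:
            rc=cv2.minAreaRect(P[:,:2].astype(np.float32)); print(n,nm,"roof",len(P),np.round(rc[0],1),np.round(rc[1]),round(rc[2],1))
p=cv2.imread("pics/top0.png"); q=cv2.resize(p[110:210,220:430],None,fx=3.8,fy=3.8,interpolation=cv2.INTER_CUBIC); cv2.imwrite("pics/crop.png",q)
E
```

```text
top yellow 1374 [566. 176.  -6.] [729. 296.  53.] lip 88
    [570.5 227.5  48.2] y 179.0 287.0 z 53.0 slope deg -0.3
top red 729 [614. -62.   2.] [704.  50.  61.] lip 83
    [619.8  -5.   48.9] y -60.0 49.0 z 56.0 slope deg 1.9
top blue 607 [ 637. -309.    6.] [ 720. -195.   54.] lip 72
    [ 644.8 -253.5   48.3] y -309.0 -202.0 z 54.0 slope deg -6.9
top yellow roof 1258 [697.2 234.5] [266. 131.] 1.2
top red roof 1240 [740.3  -8. ] [130. 122.] 88.0
top blue roof 1067 [ 728.4 -244.8] [178. 131.] 6.8
side yellow 716 [567. 175.   2.] [727. 330.  56.] lip 75
    [571.4 229.1  50.1] y 175.0 286.0 z 56.0 slope deg -1.1
side red 914 [616. -64.  10.] [716.  52.  55.] lip 116
    [621.3  -9.5  49.4] y -64.0 52.0 z 55.0 slope deg 2.3Traceback (most recent call last):
  File "<stdin>", line 8, in <module>
    return umr_minimum(a, axis, None, out, keepdims, initial, where)
ValueError: zero-size array to reduction operation minimum which has no identity
```

```bash
python3 - <<'E'
from h import *
p=cv2.imread("pics/top0.png"); cv2.imwrite("pics/crop.png",cv2.resize(p[110:210,220:430],None,fx=3.8,fy=3.8,interpolation=cv2.INTER_CUBIC))
W=cloud("top",p,np.load("pics/top0.npy"))
for nm,y0,y1 in(("yellow",150,310),("red",-90,75)):
    m=(W[...,2]>54)&(W[...,2]<72)&(W[...,0]>660)&(W[...,0]<830)&(W[...,1]>y0)&(W[...,1]<y1)&~mask(p,nm)
    rc=cv2.minAreaRect(W[m][:,:2].astype(np.float32)); print(nm,m.sum(),cv2.boxPoints(rc).round().tolist(),W[m][:,2].mean())
E
python3 -m creep '{"claw":[0,0,0,0,0,0,0,0,0,0],"slide":[[0,0,0],[0,0,0],[35,-35,0],[35,-35,0],[35,-35,0],[35,-35,0],[35,-35,0],[35,-35,0],[35,-35,0],[35,-35,0]],"roll":[7.1,7.1,0,0,0,0,0,0,0,0]}' 20
```

```text
yellow 1218 [[701.0, 171.0], [829.0, 170.0], [829.0, 303.0], [701.0, 303.0]] 60.40679422665367
red 1228 [[678.0, -71.0], [798.0, -75.0], [803.0, 55.0], [683.0, 59.0]] 60.203860669365746
t: 1.1
tool_pos: [446.5, -340.4, 231.1]
ee_rot: [1.0, 0.009, -0.0, -0.0]
force: [-0.1, -1.2, 0.0]
gripper_width: -0.3
```

View pics/crop.png

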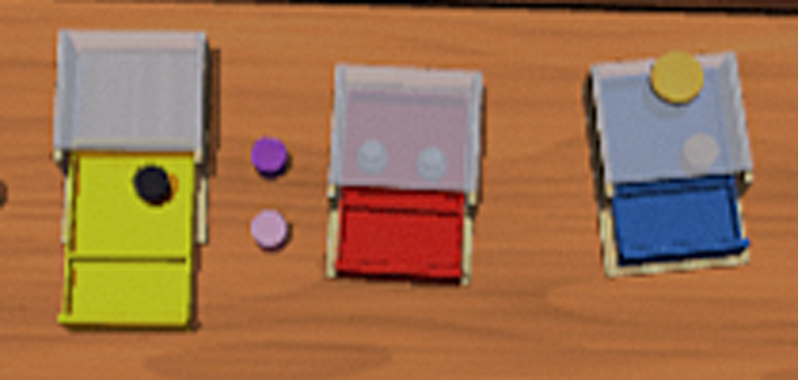

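The crop shows the yellow lip at (127,322) with the pot standing in the open rear compartment (153,185). The red tray is a few mm ajar, with two nozzles under the roof at (372,157) and (432,160).

```bash
python3 -m creep '{"claw":[0,0,0,0,0,0,0,0,0,0],"slide":[[5,-45,0],[5,-45,0],[5,-45,0],[5,-45,0],[5,-45,0],[5,-45,0],[5,-45,0],[5,-45,0],[5,-45,0],[5,-45,0]],"roll":[0,0,0,0,0,0,0,0,0,0]}'
python3 -m creep '{"claw":[0,0,0,0,0,0,0,0,0,0],"slide":[[3,-40,0],[3,-40,0],[3,-35,0],[0,0,-0],[0,0,40],[0,0,40],[0,0,40],[0,0,40],[0,0,20],[0,0,0]],"roll":[0,0,0,0,0,0,0,0,0,0]}'
```

```text
t: 2.1
tool_pos: [487.2, 110.2, 231.1]
ee_rot: [1.0, 0.009, -0.0, 0.0]
force: [-0.1, 1.0, -0.1]
gripper_width: 0.4
t: 3.1
tool_pos: [491.8, 221.2, 47.9]
ee_rot: [1.0, 0.009, -0.004, 0.002]
force: [-0.6, -0.1, -0.1]
gripper_width: -0.0
```

```bash
python3 -m creep '{"claw":[0,0,0,0,0,0,0,0,0,0],"slide":[[0,-5,10],[0,-5,8],[15,0,0],[15,0,0],[8,0,0],[5,0,0],[5,0,0],[5,0,0],[5,0,0],[0,0,0]],"roll":[0,0,0,0,0,0,0,0,0,0]}'
python3 - <<'E'
from h import *
out=[]
for n in("top","side"):
    p,d=viewer.get_image(n)
    out.append(p[120:215,200:360] if n=="top" else p[100:220,270:470])
a=[cv2.resize(o,(800,int(o.shape[0]*800/o.shape[1])))[:,:] for o in out]
v=cv2.resize(np.vstack(a),None,fx=.6,fy=.6); cv2.imwrite("pics/c2.png",v)
E
```

```text
t: 4.1
tool_pos: [553.0, 234.7, 33.3]
ee_rot: [1.0, 0.009, 0.0, -0.0]
force: [0.2, -1.0, 0.6]
gripper_width: -0.2
```

View pics/c2.png

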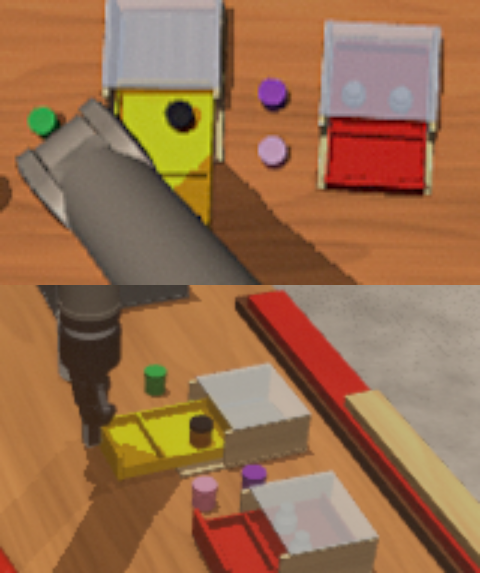

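The gripper is in front of the yellow lip with nothing touched; in the side view the fingers are at about (90,430), just short of the lip. Pushing slowly.

```bash
python3 -m creep '{"claw":[0,0,0,0,0,0,0,0,0,0],"slide":[[2,0,0],[3,0,0],[4,0,0],[5,0,0],[6,0,0],[6,0,0],[6,0,0],[6,0,0],[6,0,0],[6,0,0]],"roll":[0,0,0,0,0,0,0,0,0,0]}'
python3 -m creep '{"claw":[0,0,0,0,0,0,0,0,0,0],"slide":[[5,0,0],[4,0,0],[3,0,0],[2,0,0],[1,0,0],[0,0,0],[0,0,0],[0,0,0],[0,0,0],[0,0,0]],"roll":[0,0,0,0,0,0,0,0,0,0]}'
python3 - <<'E'
from h import *
p,d=viewer.get_image("side"); W=cloud("side",p,d)
m=mask(p,"yellow")&(W[...,0]>550)&(W[...,0]<760)&(W[...,1]>150)&(W[...,1]<310)&(W[...,2]<80)&(W[...,2]>43)
L=W[m]; F=L[L[:,0]<L[:,0].min()+12]; print(len(L),F.mean(0),F[:,0].min())
E
```

```text
t: 5.2
tool_pos: [602.7, 235.7, 33.1]
ee_rot: [1.0, 0.009, -0.0, 0.0]
force: [-2.8, 0.8, 0.8]
gripper_width: -0.0
t: 6.2
tool_pos: [617.5, 235.9, 33.4]
ee_rot: [1.0, 0.009, 0.0, 0.0]
force: [-0.6, -0.1, 0.4]
gripper_width: 0.1
14 [633.75714085 209.12006947  51.30495486] 629.6259936017277
```

```bash
python3 -m creep '{"claw":[0,0,0,0,0,0,0,0,0,0],"slide":[[1,0,0],[1,0,0],[1,0,0],[1,0,0],[1,0,0],[1,0,0],[1,0,0],[1,0,0],[1,0,0],[1,0,0]],"roll":[0,0,0,0,0,0,0,0,0,0]}'
```

```text
t: 7.25
tool_pos: [627.4, 236.1, 33.3]
ee_rot: [1.0, 0.009, 0.0, 0.0]
force: [-2.1, -0.6, 2.1]
gripper_width: 0.0
```

```bash
python3 -m creep '{"claw":[0,0,0,0,0,0,0,0,0,0],"slide":[[1,0,0],[1,0,0],[1,0,0],[0.5,0,0],[0.5,0,0],[0.5,0,0],[0.5,0,0],[0.5,0,0],[0,0,0],[0,0,0]],"roll":[0,0,0,0,0,0,0,0,0,0]}'
```

```text
t: 8.25
tool_pos: [632.9, 236.3, 33.2]
ee_rot: [1.0, 0.009, 0.0, 0.0]
force: [-2.0, -0.7, 1.2]
gripper_width: 0.2
```

```bash
python3 -m creep '{"claw":[0,0,0,0,0,0,0,0,0,0],"slide":[[0.5,0,0],[0.5,0,0],[0.5,0,0],[0.5,0,0],[0.5,0,0],[0.5,0,0],[0.5,0,0],[0.5,0,0],[0,0,0],[0,0,0]],"roll":[0,0,0,0,0,0,0,0,0,0]}'
```

```text
t: 9.25
tool_pos: [636.9, 236.3, 33.2]
ee_rot: [1.0, 0.009, 0.0, 0.0]
force: [-1.2, -0.8, 0.9]
gripper_width: 0.4
```

```bash
python3 -m creep '{"claw":[0,0,0,0,0,0,0,0,0,0],"slide":[[0.5,0,0],[0.5,0,0],[0.5,0,0],[0.5,0,0],[0.5,0,0],[0.5,0,0],[0,0,0],[0,0,0],[0,0,0],[0,0,0]],"roll":[0,0,0,0,0,0,0,0,0,0]}'
python3 - <<'E'
from h import *
p,d=viewer.get_image("side"); W=cloud("side",p,d)
cv2.imwrite("pics/c3.png",cv2.resize(p[110:230,300:460],None,fx=4.5,fy=4.5,interpolation=cv2.INTER_CUBIC))
E
```

```text
t: 10.25
tool_pos: [639.9, 236.4, 33.3]
ee_rot: [1.0, 0.009, 0.0, 0.0]
force: [-1.1, -0.4, 0.3]
gripper_width: -0.1
```

View pics/c3.png

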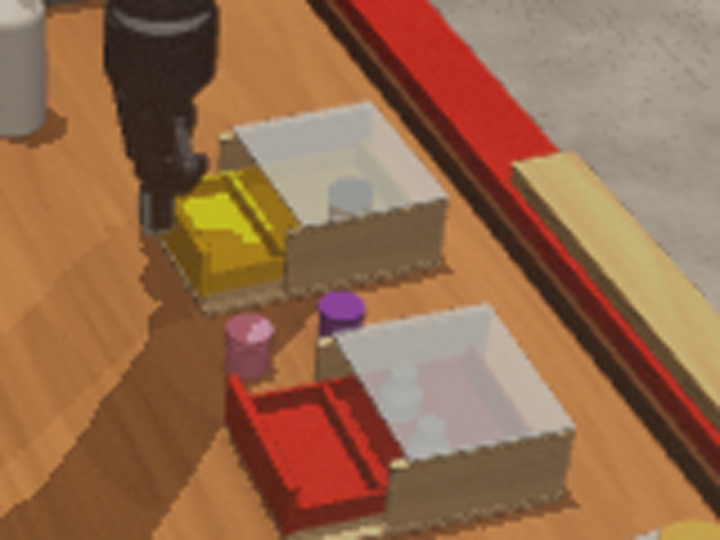

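The yellow tray is nearly home and the pot stands upright under the roof at (350,200). I'll creep on until the stop shows in the force.

```bash
python3 -m creep '{"claw":[0,0,0,0,0,0,0,0,0,0],"slide":[[0.4,0,0],[0.4,0,0],[0.4,0,0],[0.4,0,0],[0.4,0,0],[0.4,0,0],[0.4,0,0],[0.4,0,0],[0,0,0],[0,0,0]],"roll":[0,0,0,0,0,0,0,0,0,0]}'
```

```text
t: 11.3
tool_pos: [643.1, 236.4, 33.3]
ee_rot: [1.0, 0.009, 0.0, 0.0]
force: [-1.5, -0.8, 0.8]
gripper_width: 0.1
```

```bash
python3 -m creep '{"claw":[0,0,0,0,0,0,0,0,0,0],"slide":[[0.4,0,0],[0.4,0,0],[0.4,0,0],[0.4,0,0],[0.4,0,0],[0.4,0,0],[0.4,0,0],[0.4,0,0],[0,0,0],[0,0,0]],"roll":[0,0,0,0,0,0,0,0,0,0]}'
python3 - <<'E'
from h import *
for n in("side","top"):
    p,d=viewer.get_image(n); W=cloud(n,p,d)
    m=mask(p,"yellow")&(W[...,0]>550)&(W[...,0]<760)&(W[...,1]>150)&(W[...,1]<310)&(W[...,2]<80)&(W[...,2]>40)
    L=W[m]; F=L[L[:,0]<L[:,0].min()+12]; print(n,len(L),F.mean(0),F[:,0].min())
print(r.state()["force"],r.state()["tool_pos"])
E
```

```text
t: 12.3
tool_pos: [645.6, 236.4, 33.2]
ee_rot: [1.0, 0.009, -0.001, 0.0]
force: [-4.7, -1.9, 2.7]
gripper_width: -0.0
side 9 [663.6157043  224.3578586   49.39806422] 661.3197239919818Traceback (most recent call last):
  File "<stdin>", line 5, in <module>
    return umr_minimum(a, axis, None, out, keepdims, initial, where)
ValueError: zero-size array to reduction operation minimum which has no identity
```

```bash
python3 -m creep '{"claw":[0,0,0,0,0,0,0,0,0,0],"slide":[[0.3,0,0],[0.3,0,0],[0.3,0,0],[0.3,0,0],[0,0,0],[0,0,0],[0,0,0],[0,0,0],[0,0,0],[0,0,0]],"roll":[0,0,0,0,0,0,0,0,0,0]}'
```

```text
t: 13.4
tool_pos: [645.6, 236.5, 33.2]
ee_rot: [1.0, 0.009, -0.002, 0.001]
force: [-8.6, -2.3, 5.6]
gripper_width: -0.3
```

Yellow is on its stop: 1.2 mm more command gave no travel and the force rose to 9 N. The lip is now at x≈660. Backing off and going over to the red bay.

```bash
python3 -m creep '{"claw":[0,0,0,0,0,0,0,0,0,0],"slide":[[-10,0,0],[-30,0,0],[0,0,-40],[0,0,-40],[8,40,0],[8,40,0],[8,40,0],[8,40,0],[8,40,0],[8,40,0]],"roll":[0,0,3,0,0,0,0,0,0,0]}'
python3 -m creep '{"claw":[0,0,0,0,0,0,0,0,0,0],"slide":[[0,0,0],[0,0,10],[0,0,20],[0,0,0],[0,0,0],[0,0,0],[0,0,0],[0,0,0],[0,0,0],[0,0,0]],"roll":[0,0,0,0,0,0,0,0,0,0]}'
python3 - <<'E'
from h import *
for n,b in(("side",(-90,80)),("top",(150,310)),("side",(150,310))):
    p,d=viewer.get_image(n); W=cloud(n,p,d)
    for col in("red","yellow"):
        m=mask(p,col)&(W[...,0]>550)&(W[...,0]<760)&(W[...,1]>b[0])&(W[...,1]<b[1])&(W[...,2]<80)&(W[...,2]>42)
        L=W[m]
        if len(L): F=L[L[:,0]<L[:,0].min()+12]; print(n,col,len(F),F.mean(0).round(1),F[:,1].min(),F[:,1].max())
cv2.imwrite("pics/c4.png",cv2.resize(p[110:260,300:460],None,fx=4,fy=4,interpolation=cv2.INTER_CUBIC))
E
```

```text
t: 14.4
tool_pos: [648.6, -7.2, 113.8]
ee_rot: [1.0, -0.017, 0.002, -0.0]
force: [0.4, 1.3, -0.1]
gripper_width: 0.1
t: 15.4
tool_pos: [647.3, -5.8, 83.5]
ee_rot: [1.0, -0.017, 0.0, 0.0]
force: [0.4, 0.2, -0.5]
gripper_width: 0.2
side red 104 [621.4  -9.   48.9] -62.029372837294765 52.416854962834705
top yellow 71 [659.1 232.3  47.9] 180.70626367532324 290.67916805191993
side yellow 68 [659.8 230.6  50.2] 179.18960243075665 288.4811128135574
```

View pics/c4.png

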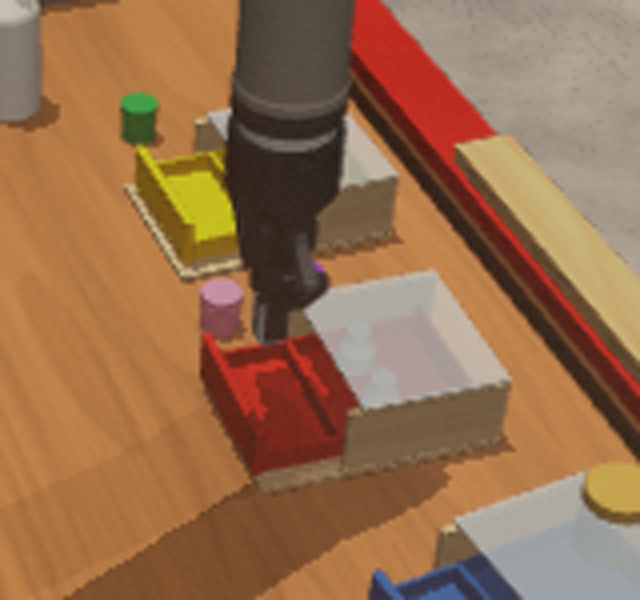

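Yellow measures at x≈659 in both views, and its front lines up with its base plate. The fingers are over the red bay, with the tip at about (270,330). Red's lip is at (621,-7,49). Going down into the bay.

```bash
python3 -m creep '{"claw":[0,0,0,0,0,0,0,0,0,0],"slide":[[-4,0,0],[-2,0,10],[0,0,10],[0,0,10],[0,0,8],[0,0,6],[0,0,6],[0,0,4],[0,0,0],[0,0,0]],"roll":[0,0,0,0,0,0,0,0,0,0]}'
python3 -m creep '{"claw":[0,0,0,0,0,0,0,0,0,0],"slide":[[-2,0,0],[-2,0,0],[-2,0,0],[-2,0,0],[-2,0,0],[-3,0,0],[-3,0,0],[-3,0,0],[-3,0,0],[-3,0,0]],"roll":[0,0,0,0,0,0,0,0,0,0]}'
```

```text
t: 16.55
tool_pos: [641.3, -5.4, 29.4]
ee_rot: [1.0, -0.017, 0.0, 0.0]
force: [0.3, 1.1, -0.4]
gripper_width: 0.1
t: 17.55
tool_pos: [616.0, -4.7, 29.5]
ee_rot: [1.0, -0.017, 0.0, 0.0]
force: [3.0, -0.1, 1.3]
gripper_width: 0.2
```

Force is +3 N, so the tray is following. Continuing.

```bash
python3 -m creep '{"claw":[0,0,0,0,0,0,0,0,0,0],"slide":[[-3,0,0],[-4,0,0],[-4,0,0],[-4,0,0],[-4,0,0],[-4,0,0],[-4,0,0],[-4,0,0],[-3,0,0],[-3,0,0]],"roll":[0,0,0,0,0,0,0,0,0,0]}'
python3 -m creep '{"claw":[0,0,0,0,0,0,0,0,0,0],"slide":[[-3,0,0],[-3,0,0],[-3,0,0],[-3,0,0],[-2,0,0],[-2,0,0],[-2,0,0],[-1,0,0],[-1,0,0],[0,0,0]],"roll":[0,0,0,0,0,0,0,0,0,0]}'
python3 - <<'E'
from h import *
p,d=viewer.get_image("side"); W=cloud("side",p,d)
m=mask(p,"red")&(W[...,0]>480)&(W[...,0]<760)&(W[...,1]>-90)&(W[...,1]<80)&(W[...,2]<80)&(W[...,2]>42)
L=W[m];F=L[L[:,0]<L[:,0].min()+12]; print(len(F),F.mean(0).round(1))
cv2.imwrite("pics/c5.png",cv2.resize(p[110:260,300:460],None,fx=4,fy=4,interpolation=cv2.INTER_CUBIC))
E
```

```text
t: 18.55
tool_pos: [578.8, -3.4, 29.2]
ee_rot: [1.0, -0.017, -0.0, 0.0]
force: [3.0, -1.3, 0.5]
gripper_width: 0.1
t: 19.55
tool_pos: [558.8, -2.8, 29.2]
ee_rot: [1.0, -0.017, -0.0, 0.0]
force: [0.9, -0.7, 0.5]
gripper_width: 0.3
107 [542.3  -7.8  48.9]
```

View pics/c5.png

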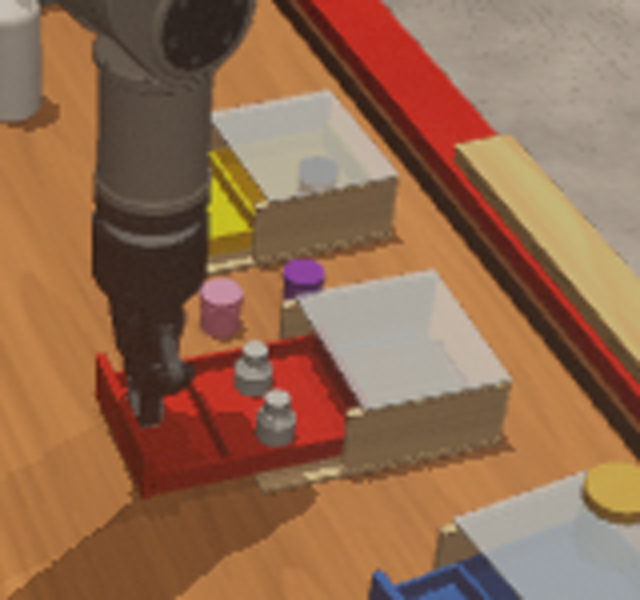

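The red tray is well out and following the finger at (150,410). Both nozzles are standing at (255,370) and (277,420). The lip is at x≈543, with the stop expected at about 525–530, so I'll creep on.

```bash
python3 -m creep '{"claw":[0,0,0,0,0,0,0,0,0,0],"slide":[[-1,0,0],[-1,0,0],[-1,0,0],[-1,0,0],[-1,0,0],[-1,0,0],[-1,0,0],[-1,0,0],[-1,0,0],[-0.5,0,0]],"roll":[0,0,0,0,0,0,0,0,0,0]}'
python3 -m creep '{"claw":[0,0,0,0,0,0,0,0,0,0],"slide":[[-0.4,0,0],[-0.4,0,0],[-0.4,0,0],[-0.4,0,0],[-0.4,0,0],[-0.4,0,0],[-0.4,0,0],[-0.4,0,0],[-0.4,0,0],[-0.4,0,0]],"roll":[0,0,0,0,0,0,0,0,0,0]}'
```

```text
t: 20.6
tool_pos: [549.5, -2.4, 29.2]
ee_rot: [1.0, -0.017, -0.0, 0.0]
force: [1.8, -0.3, -0.8]
gripper_width: -0.2
t: 21.6
tool_pos: [547.0, -2.2, 29.5]
ee_rot: [1.0, -0.017, 0.001, -0.0]
force: [5.9, -1.5, -3.6]
gripper_width: 0.2
```

```bash
python3 -m creep '{"claw":[0,0,0,0,0,0,0,0,0,0],"slide":[[-0.4,0,0],[-0.4,0,0],[-0.4,0,0],[0,0,0],[0,0,0],[0,0,0],[0,0,0],[0,0,0],[0,0,0],[0,0,0]],"roll":[0,0,0,0,0,0,0,0,0,0]}'
```

```text
t: 22.6
tool_pos: [547.0, -2.1, 29.8]
ee_rot: [1.0, -0.017, 0.003, -0.0]
force: [7.1, -1.2, -5.7]
gripper_width: 0.0
```

It's at the stop. Moving off the lip and lifting clear.

```bash
python3 -m creep '{"claw":[0,0,0,0,0,0,0,0,0,0],"slide":[[2,0,0],[4,0,0],[5,0,0],[0,0,0],[0,0,-10],[0,0,-20],[0,0,-30],[0,0,-40],[0,0,-40],[0,0,-40]],"roll":[0,0,0,0,0,0,0,0,0,0]}'
python3 -m creep '{"claw":[0,0,0,0,0,0,0,0,0,0],"slide":[[-20,0,-10],[-30,0,0],[-30,0,0],[-30,0,0],[0,0,0],[0,0,0],[0,0,0],[0,0,0],[0,0,0],[0,0,0]],"roll":[0,0,0,0,0,0,0,0,0,0]}'
python3 - <<'E'
from h import *
out=[]
for n in("side","top"):
    p,d=viewer.get_image(n); W=cloud(n,p,d)
    for col,b in(("red",(-90,80)),("yellow",(150,310)),("blue",(-330,-150))):
        m=mask(p,col)&(W[...,0]>480)&(W[...,0]<760)&(W[...,1]>b[0])&(W[...,1]<b[1])&(W[...,2]<80)&(W[...,2]>42)
        L=W[m]
        if len(L): F=L[L[:,0]<L[:,0].min()+12]; print(n,col,len(F),F.mean(0).round(1))
    o=p[110:310,270:490] if n=="side" else p[110:220,200:440]
    out.append(cv2.resize(o,(500,int(o.shape[0]*500/o.shape[1]))))
cv2.imwrite("pics/c6.png",cv2.resize(np.vstack(out),None,fx=.85,fy=.85))
E
```

```text
t: 23.6
tool_pos: [554.7, -2.4, 211.5]
ee_rot: [1.0, -0.017, -0.0, 0.0]
force: [1.4, -0.1, 0.1]
gripper_width: -0.1
t: 24.6
tool_pos: [445.8, 1.3, 219.1]
ee_rot: [1.0, -0.017, -0.0, -0.0]
force: [0.0, 0.5, 0.8]
gripper_width: -0.1
side red 98 [531.   -5.4  48.9]
side yellow 65 [660.  233.   50.1]
top red 7 [691.4  -5.4  50. ]
top yellow 73 [659.  231.7  47.7]
top blue 50 [ 643.  -242.1   48. ]
```

View pics/c6.png

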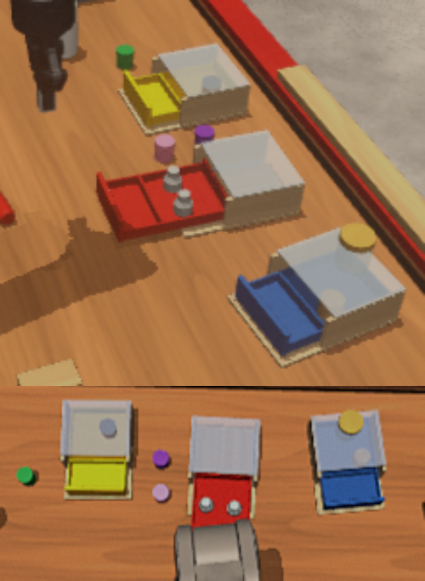

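Yellow is home with its pot upright. Red is out to its stop with both nozzles standing. Blue, the jar and the loose pots haven't moved, and the arm is clear.

```bash
python3 -c "
from plant import r
r.sign_off()"
```

```text
the job is handed in; nothing more can be done
```

I pushed the yellow tray fully home with the closed fingertips, then hooked the red tray's lip from its bay and drew it out to its stop. The job was handed in at about 25 s, inside the 48 s limit.

- **Yellow tray:** its lip moved from x≈571 to 660 mm. At the end, another 1.2 mm of command gave no travel, and the force rose to about 9 N. The pot is still standing.
- **Red tray:** its lip moved from x≈621 to 531 mm, about 90 mm plus the few mm it started ajar. At the end, another 1.2 mm gave no travel, at about 7 N along the draw. Both nozzles are still standing.
- **Everything else:** the last pictures show the blue tray, the jar and the loose pots beside the trays where they were. The arm is clear of everything at z≈219 mm.

**Checks that disagreed:** my early estimate of yellow's home, from the edge of its roof, was about 15 mm short (645 against 660 mm). I went by the force stop, and both views after the push agreed with it. In the last top view the arm hid the red lip, so its final position rests on the side view and the force stop.

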